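# Close the sample jar

### The job

Close the sample jar that is clamped in its holder: set the loose black screw cap on the mouth, press lightly and turn it backwards (counter-clockwise from above) until the thread drops into place, then screw it down (clockwise) fully home, until you feel the stop, and let go. Be gentle: do not force the cap on the thread or past its stop, and leave the other things on the table where they are.

Things in the scene. Friction and masses are not known exactly. Their poses are not given: they have to be found in the camera images.
- holder: Round aluminium foot (112 mm) with a clamp ring, fixed to the table, holding an upright white plastic jar (68 mm wide up to 86 mm, neck 40 mm, 47 mm over its thread). Origin: centre of the underside, on the jar axis, z up. The jar may be clamped at any angle: this yaw does not tell where its thread starts. In its rubber sleeve the jar gives 1 deg per 0.1 N m of twist.
- mouth (a point): On the jar axis, top of the dark rubber sealing disc (34 mm), 140 mm above the holder's underside; z up. The disc gives 2 N per mm, 4 mm at most. Below it a cone centres a cap set down up to 2 mm off. The jar has four thread ridges, level on top, 13.6 mm below this point, one per 90 deg: each a 16 deg gap, then 67 deg of ridge going clockwise, then an upright stop, 3 mm above the ridge.
- cap: Black ribbed screw cap, 56 mm wide, 27 mm high, 60 g, open below; origin: centre of underside. Depth of underside below the mouth point: 15.6 mm with its 4 inner lugs on the ridges (12.6 on stops); 22 once turned backwards (up to 85 deg) till lugs drop into gaps, where stops bar turning on; 24.5 after screwing 65-75 deg clockwise to the stop. Running twist under 0.2 N m; over 0.7 is forcing it.
- beaker: Small clear glass beaker, 45 x 51 mm, 58 mm high, a bystander; origin: centre of its underside.
- vial_a: Sample vial with black cap, 21 mm wide, 51 mm high, a bystander; origin: centre of its underside.
- vial_b: A second such sample vial, 21 mm wide, 51 mm high, a bystander; origin: centre of its underside.
- eraser: Block eraser in a sleeve, 23 x 52 x 13 mm, lying flat, a bystander; origin: centre of its underside.
- loupe: Black eye loupe, 42 mm wide, 34 mm high, a bystander; origin: centre of its underside.
Not all that is in view belongs to the job. What is shaped like the cap but orange, purple or yellow is not meant.

How it is judged:
By the outcome, as a careful person would: the job done as asked, in the order asked, and still so for the second after the job is handed in, with the robot touching nothing.
It also fails if it takes over 72 s, if anything falls off the work surface, if the arm or the gripper's body presses on something with over 40 N, if the wrist force passes 120 N, or if a joint passes its speed limit or range.

### The arm

A 6-joint arm with a two-finger parallel gripper is mounted at the origin on a cart in front of the work surface, level with it; the furniture and walls round the work are solid. World frame = base frame: x ahead of the robot, y to its left, z up, the work surface at z = 0. Lengths are in m, angles in rad, forces in N, time in s.
With the tool pointing down it reaches from about 0.35 to 0.975 m from the base axis. Payload 4.9 kg.
Tool frame: the origin (TCP) lies on the centre line of the jaws, within the pads' length; the fingertips stand 17 mm ahead of it and the grasp point (between the pads) lies 2 mm behind it (ctrl.tcp_to_tips is the x of the fingertips in the tool frame, in m); x points along the fingers, z is the direction in which the jaws open and shut, and the axes are right-handed (so a half turn about x gives the same grasp; the last joint's range is limited). The gripper opens to 85 mm and grips with 20 to 120 N. Pads are 22 mm wide; open, the fingers measure 114 mm over their backs; the gripper's body (76 mm by 85 mm) begins 54 mm behind the grasp point. The pads swing forward as they close: fully open they stand 13 mm farther back than shut.
Start: joints at [1.135, 0.053, 1.613, -0, 1.476, -0.119], TCP at [0.195, 0.594, 0.248] pointing down, gripper open.
Joint ranges: [-3.01, 3.01], [-1.01, 2.22], [0.06, 2.58], [-1.02, 4.17], [0.09, 2.62], [-3.14, 3.14]. Speed limits (rad/s): [2.57, 2.57, 3.14, 3.14, 3.14, 3.14].

### API

Orientations are given as a rotation vector (axis times angle).
In Python, from station import ctrl, cams, finder gives the robot as it stands.
- The arm moves only by the tool step_arm, never from a script. Its argument "moves" is a list of rows, each a list of 3 entries, a list of its own where there are three numbers: the shift along the tool's x, y, z in cm, then the turn, a rotation vector about the tool's x, y, z in degrees, then the opening, from 0 (shut) to 1 (fully open). A call has exactly 10 rows; each row is the pose to reach, as a shift and turn from the pose measured when the call began, along the tool's axes at that moment; what a row does not reach only later rows make up. A row lasts 1/12 s, in which the tool goes at most 41.7 mm and 7.16 degrees, less where a joint would pass 70% of its speed; a pose out of reach is approached as far as the arm can. A call with a gripper value outside its range is refused whole. The fingers move at their own pace and stop on an object; "grip_force" is the grip in N (left out, the last holds). Time passes only in rows, so rows that repeat a pose let the fingers close, or fill a call up. It gives the time, the measured TCP pose, the force and the opening at its end, in the units of the state.
- ctrl.get_obs(): the state, without advancing time (a new reading comes with each control period).
- cams.get_image(name): name is "side" or "top"; returns a dict with "pixels" (384x512x3 uint8, blue, green, red), "fx", "fy", "cx", "cy" (pixels), "position" and "attitude" of the camera in the world. Camera axes: x right, y up, looking along -z (the intrinsics and any distortion apply to the point x, -y, -z); pixel columns grow to the right and rows downward; lengths in m; the calibration is good to about 2 mm. A picture is of the moment at which its call begins. There is no depth.
- ctrl.finish_job(): hands the job in, once; it reports no verdict.
Trained networks look in the newest picture that a camera, given by its name, has taken for a name from the list of things; names that differ only in an ending like _2 or _b are one class to them, and where a whole thing is asked for, a point or a joint stands for the part that bears it (a point fixed in the world has none). Each returns a list of dicts, best first, with "conf" (0 to 1); they miss things now and then, are a little off and sometimes report something else, mostly with a low value. They report only what shows in the picture. A call takes as long as a camera call. They do not tell look-alikes from the thing itself.
- finder.find_in(camera, name): "at" ([column, row] in pixels, amid what is visible of it).
- finder.regions_of(camera, name): "region" (384x512 bool, what is visible of it) and "at" ([column, row] in pixels, amid what is visible of it).
- finder.tip_of(camera, name): "at" ([column, row] in pixels: a listed point, or the origin of a listed thing).
The state is a dict: "t": time; "q": joint angles; "dq": joint speeds; "effort": joint torques, N m; "tool_pos": TCP position; "tool_rot": TCP orientation; "contact_force": force on the tool from outside, world axes, zero at the start; "wrist_torque": the same for the moment, N m; "opening": finger opening in m.
Only numpy, scipy, OpenCV 4.12 (cv2) and the standard library are available. Lean on these libraries where they do the work, as an engineer would, in place of code of your own. Each camera call takes 0.05 s, during which the arm holds its last target. There are 200 camera calls.

## Working session

There is one attempt and no reset: what is moved stays moved. The work goes in short steps, Python scripts to look and compute and a tool call to move; the robot and the scene stay as the last step left them, time stands still between calls to the robot, and variables do not carry over. Pictures are saved under pics/ and viewed, on a budget of 10 in all, crops included, one or two more only if the job needs it, and the job is handed in when it is done.

Besides the shell and the picture viewer there is one more tool, called after "Request:" as a command line: name --argument value ..., lists and objects as JSON in quotes. step_arm: Moves the arm, as the interface text tells. Its arguments: {"type":"object","properties":{"moves":{"type":"array"},"grip_force":{"type":"number"}},"required":["moves"]}

```bash
mkdir -p pics; ls; cat > h.py <<'E'
import numpy as np,cv2
from scipy.spatial.transform import Rotation as R
from station import ctrl,cams,finder
def rot(a):
    a=np.array(a,float)
    if a.shape==(3,3): return a
    return R.from_rotvec(a).as_matrix() if a.size==3 else R.from_quat(a).as_matrix()
def ray(im,uv):
    x=(uv[0]-im['cx'])/im['fx'];y=(uv[1]-im['cy'])/im['fy']
    d=rot(im['attitude'])@np.array([x,-y,-1]);return np.array(im['position']),d/np.linalg.norm(d)
def atz(im,uv,z):
    p,d=ray(im,uv);return p+d*(z-p[2])/d[2]
def proj(im,P):
    c=rot(im['attitude']).T@(np.array(P)-im['position']);return np.array([im['cx']+im['fx']*c[0]/-c[2],im['cy']-im['fy']*c[1]/-c[2]])
def tri(rays):
    A=sum(np.eye(3)-np.outer(d,d) for p,d in rays);b=sum((np.eye(3)-np.outer(d,d))@p for p,d in rays);return np.linalg.solve(A,b)
E
python3 - <<'E'
from h import *
np.set_printoptions(precision=3,suppress=True)
I={}
for c in('side','top'):
    im=I[c]=cams.get_image(c);print(c,{k:v for k,v in im.items() if k!='pixels'})
    cv2.imwrite(f'pics/{c}0.png',im['pixels'])
    for n in('cap','holder','mouth'):
        print(n,[(np.round(d['at'],1),round(d['conf'],2)) for d in finder.find_in(c,n)],[(np.round(d['at'],1),round(d['conf'],2)) for d in finder.tip_of(c,n)])
print(ctrl.get_obs(),ctrl.tcp_to_tips)
E
```

```text
pics
side {'fx': 422.9695383842955, 'fy': 422.9695383842955, 'cx': 252.08738915791753, 'cy': 186.72630378584688, 'position': array([ 0.567, -0.739,  0.739]), 'attitude': array([0.885, 0.013, 0.026])}
cap [(array([289. , 224.3]), 0.97), (array([253.3, 336.5]), 0.9), (array([237.7, 270.1]), 0.89), (array([184.2, 267.3]), 0.7)] [(array([186.3, 274.2]), 0.89), (array([254.6, 340. ]), 0.71), (array([288.4, 228.4]), 0.67), (array([235.8, 274.9]), 0.58)]
holder [] [(array([221.2, 151.5]), 0.62), (array([239.5, 219. ]), 0.61), (array([302.1, 164.2]), 0.3)]
mouth [(array([237.1, 203.3]), 0.88)] [(array([237.9, 170.2]), 0.71)]
top {'fx': 381.32516810012015, 'fy': 381.32516810012015, 'cx': 254.03345787720514, 'cy': 195.6898547298407, 'position': array([0.339, 0.007, 1.052]), 'attitude': array([ 0.174, -0.154, -1.478])}
cap [(array([372.2, 205.2]), 0.71), (array([314.3, 260. ]), 0.7), (array([270.6, 172.9]), 0.61), (array([316.1, 217.7]), 0.56)] [(array([371.6, 209.6]), 0.84), (array([313.9, 259.8]), 0.81), (array([266.6, 173.7]), 0.78), (array([315.8, 218.7]), 0.68)]
holder [(array([247.8, 213.3]), 0.56)] [(array([248.2, 215.8]), 0.93)]
mouth [(array([246.9, 218. ]), 0.87)] [(array([246.3, 207. ]), 0.73)]
{'t': 0.7, 'q': array([ 1.135,  0.053,  1.613, -0.   ,  1.476, -0.119]), 'dq': array([-0.   ,  0.001, -0.001, -0.   , -0.003, -0.001]), 'effort': array([  0.003, -39.354, -37.038,   0.   ,   0.   ,  -0.   ]), 'tool_pos': array([0.195, 0.594, 0.248]), 'tool_rot': array([-0.973,  1.343,  0.973]), 'contact_force': array([ 0.076, -0.397,  0.279]), 'wrist_torque': array([-0.014, -0.047,  0.005]), 'opening': 0.08540837128871642} 0.017
```

View pics/side0.png

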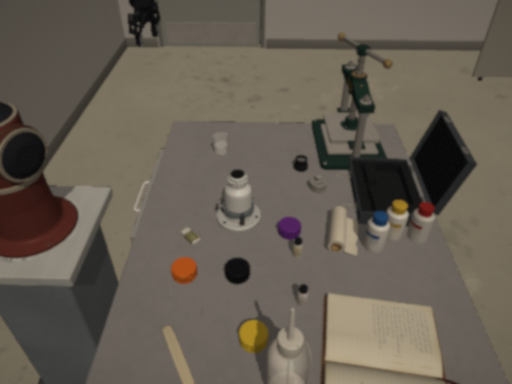

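View pics/top0.png

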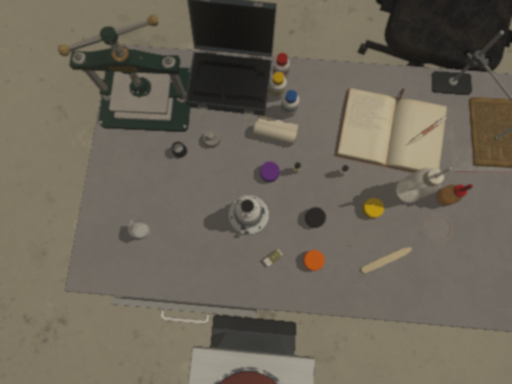

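Both views show four cap-shaped things: orange at side (184,269) / top (314,260), purple at (289,227) / (270,172), yellow at (253,336) / (374,208) and black at (237,270) / (316,218). Only the black one fits the task. The jar is at side (238,195) / top (248,213), and the loupe at side (300,162). I'll confirm the cap in one enlarged crop.

```bash
python3 - <<'E'
from h import *
np.set_printoptions(precision=4,suppress=True)
S=cams.get_image('side');T=cams.get_image('top')
s=cv2.resize(S['pixels'][140:300,190:290],(375,600),interpolation=cv2.INTER_CUBIC)
t=cv2.resize(T['pixels'][180:250,220:340],(420,245),interpolation=cv2.INTER_CUBIC)
o=np.zeros((600,795,3),np.uint8);o[:,:375]=s;o[:245,375:]=t;cv2.imwrite('pics/crop1.png',o)
for nm,im,uv in(('s',S,(237,270)),('t',T,(316,218))):
    # dark blob centroid near cap
    p=im['pixels'].astype(int);m=(p.max(2)<60).astype(np.uint8)
    n,l,st,ce=cv2.connectedComponentsWithStats(m);k=l[uv[1],uv[0]];print(nm,st[k],ce[k],atz(im,ce[k],.02),atz(im,ce[k],.027))
    for n in('cap','mouth','holder'):
        for d in finder.regions_of('side' if nm=='s' else 'top',n):
            print(n,d['conf'],d['at'],cv2.boundingRect(d['region'].astype(np.uint8)))
for uvs,uvt in(((237.9,170.2),(246.3,207)),((235.8,274.9),(315.8,218.7)),((239.5,219),(248.2,215.8))):
    print(tri([ray(S,uvs),ray(T,uvt)]))
E
```

```text
s [224 258  26  26 546] [236.8059 270.3645] [ 0.5168 -0.1468  0.02  ] [ 0.5173 -0.1526  0.027 ]
cap 0.97 [291.4, 223.3] (278, 216, 24, 24)
cap 0.94 [256.2, 336.5] (239, 320, 30, 33)
cap 0.81 [237.2, 269.5] (225, 257, 26, 27)
cap 0.68 [183.8, 267.4] (171, 258, 27, 26)
cap 0.66 [189.1, 236.8] (182, 228, 18, 16)
mouth 0.95 [238.8, 206.0] (216, 169, 45, 63)
holder 0.56 [239.7, 206.3] (216, 169, 45, 63)
t [305 208  20  20 314] [314.4299 217.2389] [ 0.5142 -0.1397  0.02  ] [ 0.513  -0.1387  0.027 ]
cap 0.92 [373.3, 209.2] (362, 198, 23, 21)
cap 0.91 [314.8, 218.4] (305, 207, 21, 21)
cap 0.77 [314.2, 260.0] (303, 249, 22, 22)
cap 0.7 [268.7, 171.7] (260, 161, 21, 21)
mouth 0.61 [248.0, 214.9] (229, 195, 40, 39)
holder 0.79 [246.3, 215.2] (229, 195, 40, 40)
[0.5076 0.0443 0.1454]
[ 0.5137 -0.146   0.0034]
[ 0.5097  0.0426 -0.0088]
```

View pics/crop1.png

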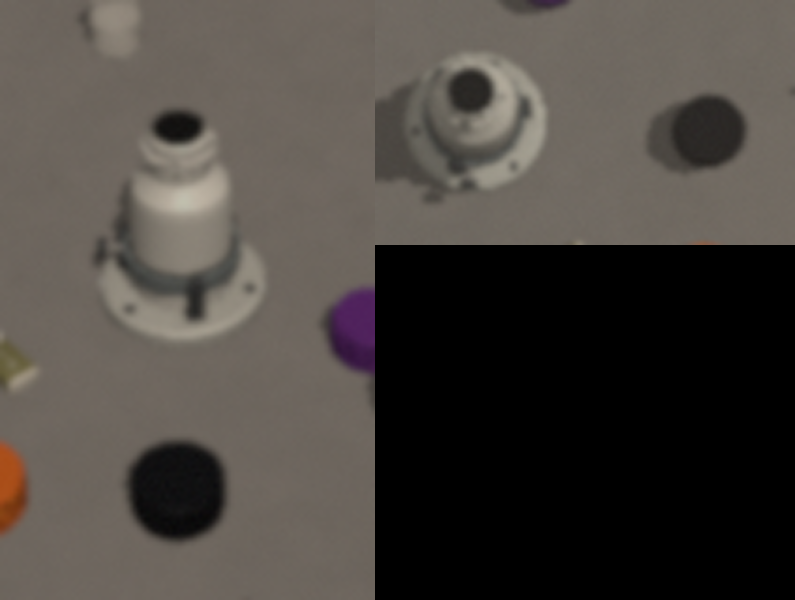

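The crop confirms the black ribbed cap, lying upright with its mouth down, and shows the jar with its dark sealing disc. Next I'll refine both positions and get the tool axes.

```bash
cat >> h.py <<'E'
from scipy.spatial import ConvexHull
a=np.linspace(0,2*np.pi,60)
def sil(im,x,y,r,z0,z1):
    P=[proj(im,[x+r*np.cos(t),y+r*np.sin(t),z]) for t in a for z in(z0,z1)]
    h=cv2.convexHull(np.float32(P));M=cv2.moments(h);return np.array([M['m10']/M['m00'],M['m01']/M['m00']]),M['m00']
def fitxy(im,c,x0,r,z0,z1):
    from scipy.optimize import fsolve
    return fsolve(lambda v:sil(im,v[0],v[1],r,z0,z1)[0]-c,x0)
E
python3 - <<'E'
from h import *
np.set_printoptions(precision=4,suppress=True)
for nm,u,d in(('side',(237,270),(237,174)),('top',(316,218),(247,206))):
    im=cams.get_image(nm)
    g=im['pixels'].max(2).astype(np.uint8)
    for what,q,x0,par,w in(('cap',u,(.515,-.143),(.028,0,.027),20),('disc',d,(.508,.044),(.017,.14,.1401),12)):
        sub=g[q[1]-w:q[1]+w,q[0]-w:q[0]+w]
        th,_=cv2.threshold(sub,0,255,cv2.THRESH_OTSU);
        m=(g<=th).astype(np.uint8)
        if what=='cap': m=(g<65).astype(np.uint8)
        n,l,st,ce=cv2.connectedComponentsWithStats(m,connectivity=4);k=l[q[1],q[0]]
        print(nm,what,th,st[k],ce[k],'exp area',sil(im,*x0,*par)[1],fitxy(im,ce[k],x0,*par))
o=ctrl.get_obs();print(rot(o['tool_rot']),o['t'])
E
```

```text
side cap 63.0 [224 258  26  26 555] [236.7658 270.4234] exp area 614.7858531051315 [ 0.5163 -0.1412]Traceback (most recent call last):
  File "<stdin>", line 12, in <module>
  File "h.py", line 24, in fitxy
    return fsolve(lambda v:sil(im,v[0],v[1],r,z0,z1)[0]-c,x0)
    res = _root_hybr(_wrapped_func, x0, args, jac=fprime, **options)
    retval = _minpack._hybrd(func, x0, args, 1, xtol, maxfev,
                             ml, mu, epsfcn, factor, diag)
    return func(*fargs)
  File "h.py", line 24, in <lambda>
    return fsolve(lambda v:sil(im,v[0],v[1],r,z0,z1)[0]-c,x0)
                           ~~~^^^^^^^^^^^^^^^^^^^^^^
  File "h.py", line 21, in sil
    h=cv2.convexHull(np.float32(P));M=cv2.moments(h);return np.array([M['m10']/M['m00'],M['m01']/M['m00']]),M['m00']
                                                                      ~~~~~~~~^~~~~~~~~
ZeroDivisionError: float division by zero
```

```bash
python3 - <<'E'
from h import *
np.set_printoptions(precision=4,suppress=True)
for nm,u,d in(('side',(237,270),(237,174)),('top',(316,218),(247,206))):
    im=cams.get_image(nm)
    g=im['pixels'].max(2).astype(np.uint8)
    for what,q,x0,par,w,ths in(('cap',u,(.515,-.143),(.028,0,.027),20,(55,65,75)),('disc',d,(.508,.044),(.017,.14,.1401),9,(60,80,100))):
        for th in ths:
            m=np.zeros_like(g);s=np.s_[q[1]-w:q[1]+w,q[0]-w:q[0]+w];m[s]=g[s]<th
            n,l,st,ce=cv2.connectedComponentsWithStats(m,connectivity=4);k=l[q[1],q[0]]
            e=sil(im,*x0,*par)
            print(nm,what,th,st[k],ce[k],'exp',e, atz(im,ce[k],.14)[:2] if what=='disc' else fitxy(im,ce[k],x0,*par))
o=ctrl.get_obs();print(rot(o['tool_rot']),o['t'])
E
```

```text
side cap 55 [224 258  26  26 532] [236.8459 270.3158] exp (array([236.1412, 271.0462]), 614.7858531051315) [ 0.5164 -0.1409]
side cap 65 [224 258  26  26 557] [236.7738 270.4165] exp (array([236.1412, 271.0462]), 614.7858531051315) [ 0.5163 -0.1412]
side cap 75 [224 258  26  27 575] [236.7548 270.3235] exp (array([236.1412, 271.0462]), 614.7858531051315) [ 0.5162 -0.141 ]
side disc 60 [231 170  13   8  80] [237.    173.325] exp (array([236.4094, 172.6012]), 101.79742060799617) [0.5095 0.0411]
side disc 80 [230 169  14   9  96] [236.9271 173.0833] exp (array([236.4094, 172.6012]), 101.79742060799617) [0.5093 0.042 ]
side disc 100 [229 168  16  11 124] [236.8065 172.7581] exp (array([236.4094, 172.6012]), 101.79742060799617) [0.509  0.0433]
top cap 55 [305 208  20  19 297] [314.4209 217.229 ] exp (array([315.4096, 217.3583]), 366.2588564516045) [ 0.5151 -0.1403]
top cap 65 [304 208  21  20 329] [314.2097 217.2979] exp (array([315.4096, 217.3583]), 366.2588564516045) [ 0.5149 -0.1397]
top cap 75 [302 207  24  21 379] [313.7441 217.4538] exp (array([315.4096, 217.3583]), 366.2588564516045) [ 0.5143 -0.1385]
top disc 60 [242 201  11  11  96] [246.7396 205.6979] exp (array([246.2812, 205.633 ]), 150.6291129704332) [0.5079 0.0429]
top disc 80 [241 200  12  12 120] [246.4333 205.675 ] exp (array([246.2812, 205.633 ]), 150.6291129704332) [0.5079 0.0436]
top disc 100 [240 200  14  13 152] [246.2829 205.9803] exp (array([246.2812, 205.633 ]), 150.6291129704332) [0.5071 0.0439]
[[-0.     -0.9502  0.3115]
 [-0.      0.3115  0.9502]
 [-1.      0.     -0.    ]] 1.25
```

Both cameras agree. The cap is at about (0.516, -0.141), the mouth at about (0.508, 0.043), and the offset from cap to mouth is (-0.007, +0.183) in either view. I'll go above the cap, centre it with a light squeeze, then regrip it turned 90° so it is centred both ways.

Request:
step_arm --moves '[[[0,-53.4,-59.8],[0,0,0],1],[[0,-53.4,-59.8],[0,0,0],1],[[0,-53.4,-59.8],[0,0,0],1],[[0,-53.4,-59.8],[0,0,0],1],[[0,-53.4,-59.8],[0,0,0],1],[[0,-53.4,-59.8],[0,0,0],1],[[0,-53.4,-59.8],[0,0,0],1],[[0,-53.4,-59.8],[0,0,0],1],[[0,-53.4,-59.8],[0,0,0],1],[[0,-53.4,-59.8],[0,0,0],1]]' --grip_force 20

```text
t: 2.08
tool_pos: [0.3619, 0.2103, 0.2487]
tool_rot: [-0.973, 1.341, 0.973]
contact_force: [1.7, 0.1, -1.4]
opening: 0.085
```

Request:
step_arm --moves '[[[0,-25.6,-28.6],[0,0,0],1],[[0,-25.6,-28.6],[0,0,0],1],[[0,-25.6,-28.6],[0,0,0],1],[[0,-25.6,-28.6],[0,0,0],1],[[0,-25.6,-28.6],[0,0,0],1],[[0,-25.6,-28.6],[0,0,0],1],[[0,-25.6,-28.6],[0,0,0],1],[[0,-25.6,-28.6],[0,0,0],1],[[0,-25.6,-28.6],[0,0,0],1],[[0,-25.6,-28.6],[0,0,0],1]]'

```text
t: 2.92
tool_pos: [0.5174, -0.1459, 0.2487]
tool_rot: [-0.972, 1.343, 0.968]
contact_force: [0.2, -0.4, 0.2]
opening: 0.0855
```

Request:
step_arm --moves '[[[4,0,0.3],[0,0,0],1],[[8,0,0.4],[0,0,0],1],[[12,0,0.5],[0,0,0],1],[[15.5,0,0.5],[0,0,0],1],[[16.5,0,0.5],[0,0,0],1],[[16.5,0,0.5],[0,0,0],1],[[16.5,0,0.5],[0,0,0],1],[[16.5,0,0.5],[0,0,0],1],[[16.5,0,0.5],[0,0,0],1],[[16.5,0,0.5],[0,0,0],1]]'

```text
t: 3.75
tool_pos: [0.521, -0.1421, 0.0864]
tool_rot: [-0.975, 1.341, 0.964]
contact_force: [0.3, 0.1, -0.6]
opening: 0.085
```

```bash
python3 - <<'E'
from h import *
o=ctrl.get_obs();print(o['tool_pos'],rot(o['tool_rot']).round(4),o['q'].round(3))
S=cams.get_image('side');T=cams.get_image('top')
for im,p in((S,(237,260)),(T,(316,218))):
    for z in(.0,.065): cv2.circle(im['pixels'],tuple(int(v) for v in proj(im,[o['tool_pos'][0],o['tool_pos'][1],z])),0,(0,0,255),-1)
s=[cv2.resize(im['pixels'][p[1]-45:p[1]+45,p[0]-30:p[0]+30],(390,585),interpolation=cv2.INTER_NEAREST) for im,p in((S,(237,260)),(T,(316,218)))]
cv2.imwrite('pics/a2.png',np.hstack(s))
E
```

```text
[ 0.52097177 -0.14206357  0.08642201] [[ 0.0062 -0.949   0.3152]
 [-0.0033  0.3152  0.949 ]
 [-1.     -0.0069 -0.0012]] [-4.040e-01  6.000e-03  1.946e+00 -1.000e-03  1.183e+00 -1.654e+00]
```

View pics/a2.png

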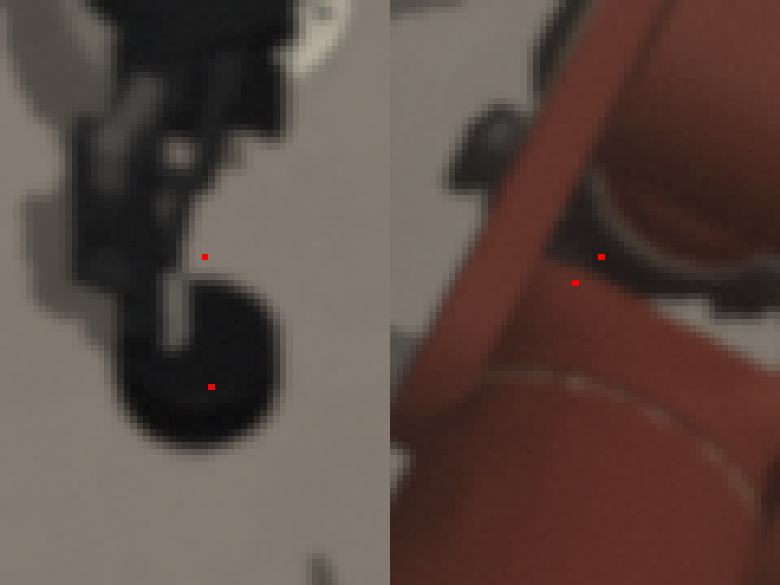

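The side view shows the open finger in front of the black cap (crop 195,370) with clearance; the arm hides the cap in the top view. I'll shift 5 mm back in x, level the tool and descend.

Request:
step_arm --moves '[[[0,0.5,0],[0,-0.1,0.4],1],[[0,0.5,0],[0,-0.1,0.4],1],[[2,0.5,0],[0,-0.1,0.4],1],[[4,0.5,0],[0,-0.1,0.4],1],[[5.5,0.5,0],[0,-0.1,0.4],1],[[6.3,0.5,0],[0,-0.1,0.4],1],[[6.3,0.5,0],[0,-0.1,0.4],1],[[6.3,0.5,0],[0,-0.1,0.4],1],[[6.3,0.5,0],[0,-0.1,0.4],1],[[6.3,0.5,0],[0,-0.1,0.4],1]]'

```text
t: 4.68
tool_pos: [0.5168, -0.1408, 0.0237]
tool_rot: [-0.97, 1.343, 0.969]
contact_force: [0.1, 0.3, 0.6]
opening: 0.0855
```

Next is a light squeeze to centre the cap, then open and turn 90° clockwise about tool x.

Request:
step_arm --moves '[[[0,0,0],[0,0,0],0.5],[[0,0,0],[0,0,0],0.5],[[0,0,0],[0,0,0],0.5],[[0,0,0],[0,0,0],0.5],[[0,0,0],[0,0,0],0.5],[[0,0,0],[0,0,0],0.5],[[0,0,0],[0,0,0],0.5],[[0,0,0],[0,0,0],0.5],[[0,0,0],[0,0,0],0.5],[[0,0,0],[0,0,0],0.5]]' --grip_force 20

```text
t: 5.52
tool_pos: [0.5181, -0.1398, 0.0255]
tool_rot: [-0.968, 1.34, 0.969]
contact_force: [0.2, 5.5, 7.5]
opening: 0.0553
```

Request:
step_arm --moves '[[[0,0,0],[0,0,0],1],[[0,0,0],[0,0,0],1],[[0,0,0],[0,0,0],1],[[0,0,0],[0,0,0],1],[[0,0,0],[0,0,0],1],[[0,0,0],[7,0,0],1],[[0,0,0],[14,0,0],1],[[0,0,0],[21,0,0],1],[[0,0,0],[28,0,0],1],[[0,0,0],[35,0,0],1]]'

```text
t: 6.35
tool_pos: [0.5179, -0.1398, 0.0252]
tool_rot: [-0.494, 1.51, 0.496]
contact_force: [0.3, -0.2, -0.2]
opening: 0.0856
```

Request:
step_arm --moves '[[[0,0,0],[7,0,0],1],[[0,0,0],[14,0,0],1],[[0,0,0],[21,0,0],1],[[0,0,0],[28,0,0],1],[[0,0,0],[35,0,0],1],[[0,0,0],[42,0,0],1],[[0,0,0],[49,0,0],1],[[0,0,0],[55,0,0],1],[[0,0,0],[55,0,0],1],[[0,0,0],[55,0,0],1]]'

```text
t: 7.18
tool_pos: [0.5178, -0.1399, 0.025]
tool_rot: [0.257, 1.554, -0.252]
contact_force: [-0.1, -0.6, -0.8]
opening: 0.0855
```

```bash
python3 - <<'E'
from h import *
o=ctrl.get_obs();print(o['t'],o['tool_pos'],rot(o['tool_rot']).round(4),o['q'].round(3),o['contact_force'],o['wrist_torque'],o['opening'])
E
```

```text
7.1833 [ 0.5177517  -0.13991318  0.02504194] [[ 0.0024  0.3192  0.9477]
 [ 0.0029  0.9477 -0.3192]
 [-1.      0.0035  0.0014]] [-0.404  0.095  1.973  0.004  1.073 -0.082] [-0.08458187 -0.5746398  -0.81062586] [0.0339068  0.01712447 0.00155613] 0.08552801475179544
```

Request:
step_arm --moves '[[[0,0,0],[0,0,0],0.5],[[0,0,0],[0,0,0],0.5],[[0,0,0],[0,0,0],0.5],[[0,0,0],[0,0,0],0.5],[[0,0,0],[0,0,0],0.5],[[0,0,0],[0,0,0],0.5],[[0,0,0],[0,0,0],0.5],[[0,0,0],[0,0,0],0.5],[[0,0,0],[0,0,0],0.5],[[0,0,0],[0,0,0],0.5]]' --grip_force 40

```text
t: 8.02
tool_pos: [0.5178, -0.14, 0.0256]
tool_rot: [0.257, 1.554, -0.252]
contact_force: [-2.3, 0.4, 5.6]
opening: 0.0546
```

```bash
python3 - <<'E'
from h import *
o=ctrl.get_obs();print(o['t'],o['tool_pos'],rot(o['tool_rot']).round(4),o['q'].round(3),o['contact_force'],o['wrist_torque'],o['opening'])
E
```

```text
8.0167 [ 0.51778147 -0.13997994  0.02555523] [[ 0.002   0.3187  0.9479]
 [ 0.0028  0.9479 -0.3187]
 [-1.      0.0033  0.001 ]] [-0.404  0.094  1.973  0.004  1.074 -0.082] [-2.30672644  0.408814    5.61382608] [ 0.13567649  0.58116867 -0.01508708] 0.054605951048622085
```

Request:
step_arm --moves '[[[-1,0,0],[0,0,0],0.5],[[-5,0,0],[0,0,0],0.5],[[-9,0,0],[0,0,0],0.5],[[-13,0,0],[0,0,0],0.5],[[-16.5,0,0],[0,0,0],0.5],[[-16.5,3,-1.2],[0,0,0],0.5],[[-16.5,6.5,-2.5],[0,0,0],0.5],[[-16.5,10,-3.9],[0,0,0],0.5],[[-16.5,13.5,-5.2],[0,0,0],0.5],[[-16.5,16,-6.2],[0,0,0],0.5]]'

```text
t: 8.85
tool_pos: [0.5092, 0.0335, 0.1915]
tool_rot: [0.257, 1.553, -0.25]
contact_force: [0.6, 0.2, -0.3]
opening: 0.0546
```

```bash
python3 - <<'E'
from h import *
o=ctrl.get_obs();print(o['t'],o['tool_pos'],rot(o['tool_rot']).round(4),o['q'].round(3),o['contact_force'],o['wrist_torque'],o['opening'])
E
```

```text
8.85 [0.50924512 0.03345661 0.1914986 ] [[ 0.0032  0.3174  0.9483]
 [ 0.0036  0.9483 -0.3174]
 [-1.      0.0045  0.0018]] [-0.082 -0.186  1.937  0.004  1.388  0.24 ] [ 0.62302368  0.16020334 -0.26672074] [-0.01342763 -0.03893512  0.02519254] 0.05456482914014399
```

Request:
step_arm --moves '[[[0,0.9,-0.25],[0,0.1,-0.25],0.5],[[0.5,0.9,-0.25],[0,0.1,-0.25],0.5],[[1,0.9,-0.25],[0,0.1,-0.25],0.5],[[1,0.9,-0.25],[0,0.1,-0.25],0.5],[[1,0.9,-0.25],[0,0.1,-0.25],0.5],[[1,0.9,-0.25],[0,0.1,-0.25],0.5],[[1,0.9,-0.25],[0,0.1,-0.25],0.5],[[1,0.9,-0.25],[0,0.1,-0.25],0.5],[[1,0.9,-0.25],[0,0.1,-0.25],0.5],[[1,0.9,-0.25],[0,0.1,-0.25],0.5]]'

```text
t: 9.68
tool_pos: [0.5099, 0.0426, 0.1817]
tool_rot: [0.254, 1.555, -0.254]
contact_force: [0.3, -0.6, -0.4]
opening: 0.0549
```

```bash
python3 - <<'E'
from h import *
o=ctrl.get_obs();print(o['t'],o['tool_pos'],rot(o['tool_rot']).round(4),o['q'].round(3),o['contact_force'],o['wrist_torque'],o['opening'])
S=cams.get_image('side');p=S['pixels'].copy()
x,y,z=o['tool_pos'];u=z-.0256
def ring(cx,cy,r,h,c):
    for t in a:
        q=proj(S,[cx+r*np.cos(t),cy+r*np.sin(t),h]);q=((q-[195,130])*7).astype(int)
        cv2.circle(big,tuple(q),1,c,-1)
big=cv2.resize(p[130:215,195:280],None,fx=7,fy=7,interpolation=cv2.INTER_CUBIC)
ring(x,y,.028,u,(0,255,0));ring(x,y,.028,u+.027,(0,255,0));ring(x,y,.034,.086,(0,0,255));ring(x,y,.034,.06,(0,0,255));ring(x,y,.056,0.0,(255,0,0))
cv2.imwrite('pics/a3.png',big)
E
```

```text
9.6833 [0.50987509 0.04258214 0.18168912] [[ 4.000e-04  3.178e-01  9.482e-01]
 [ 0.000e+00  9.482e-01 -3.178e-01]
 [-1.000e+00  2.000e-04  4.000e-04]] [-0.062 -0.172  1.941  0.     1.372  0.261] [ 0.26687203 -0.58229076 -0.39924212] [ 0.00195547 -0.02732381 -0.02528853] 0.0548948850642279
```

View pics/a3.png

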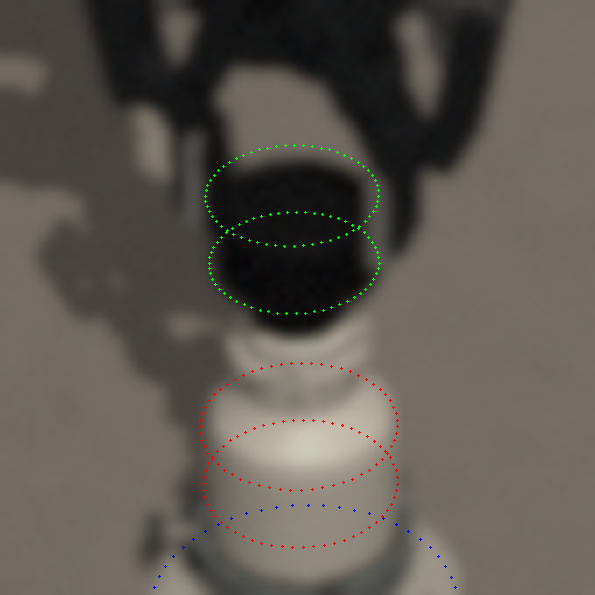

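The jar lines up with the TCP prediction (red rings), but the cap (crop 295,250) looks 2–3 px lower than predicted. I'll measure its edges before setting it down.

```bash
python3 - <<'E'
from h import *
o=ctrl.get_obs();x,y,z=o['tool_pos'];print(z)
S=cams.get_image('side');p=S['pixels'].max(2)
print('cols 233..241, rows 148..188');
for c in(233,237,241): print(c,p[148:186,c])
for r in(160,164,168,172): print('row',r,p[r,218:258])
for u in(z-.0256,):
    for h in(u,u+.027):
        P=np.array([proj(S,[x+.028*np.cos(t),y+.028*np.sin(t),h]) for t in a]);print(P.min(0),P.max(0))
print([(d['conf'],d['at']) for d in finder.tip_of('side','cap')],proj(S,[x,y,z-.0256]))
for d in finder.regions_of('side','cap'): print(d['conf'],d['at'],cv2.boundingRect(d['region'].astype(np.uint8)))
E
```

```text
0.18165080834351968
cols 233..241, rows 148..188
233 [114 114 114 107  88  58  31  19  16  16  16  16  19  18  17  16  20  18
  16  15  14  14  13  14  13  12  12  17  37  85 133 152 146 142 148 146
 133 127]
237 [115 117 114 102  76  42  20  17  18  17  17  16  16  19  15  20  21  25
  22  18  11  14  13  14  14  17  15  11  16  46 105 151 161 153 150 146
 142 139]
241 [115 116 114 106  86  53  25  15  18  19  18  18  18  17  16  18  20  21
  17  13  13  13  12  10  13  12  15  20  52 102 146 164 158 154 159 158
 148 137]
row 160 [ 70  67  68  75  81  71  46  21  16  17  16  18  18  18  17  19  19  18
  17  16  19  18  17  18  17  18  14  19  39  65  82  78  59  37  23  30
  55  86 109 116]
row 164 [ 70  70  71  71  71  68  59  41  23  13  13  16  17  17  17  20  18  21
  22  21  21  22  21  20  18  19  16  19  38  64  82  79  60  41  46  70
  95 110 115 116]
row 168 [ 72  70  71  70  70  69  64  52  31  16  13   7  12  13  11  14  14  15
  15  11  13  14  11  13  12  13  13  15  26  46  66  83  98 107 113 117
 117 116 117 116]
row 172 [ 72  71  71  73  72  72  72  71  64  54  42  30  22  15  14  13  15  14
  16  14  13  14  12  13  14  16  30  42  62  86 104 114 116 117 118 117
 117 116 116 116]
[224.85329323 160.27301432] [249.15265867 174.79911939]
[224.35612574 150.78929856] [249.08960304 165.14209479]
[(0.95, [289.0, 229.6]), (0.75, [186.4, 272.9]), (0.72, [235.0, 166.0]), (0.56, [255.6, 339.3])] [237.01178716 167.37984056]
0.89 [253.3, 338.4] (239, 320, 29, 33)
0.85 [184.8, 269.5] (172, 257, 26, 27)
0.85 [291.9, 225.1] (278, 216, 24, 23)
0.62 [235.8, 163.4] (226, 151, 23, 24)
```

```bash
python3 - <<'E'
from h import *
S=cams.get_image('side')
print(proj(S,[.5099,.0426-.017,.14]),proj(S,[.5099,.0426-.028,.1561]),proj(S,[.5099,.0426-.028,.1521]))
E
```

```text
[236.78328235 177.43590164] [236.33896185 174.81610757] [236.38228928 176.21752571]
```

The dark arc at the bottom is the sealing disc showing below the cap. Its front edge is at row 177.6 against 177.4 predicted, and the cap sides match too, so the cap is aligned to about 1 mm. I'll lower it gently.

Request:
step_arm --moves '[[[1,0,0],[0,0,0],0.5],[[1.8,0,0],[0,0,0],0.5],[[2.3,0,0],[0,0,0],0.5],[[2.6,0,0],[0,0,0],0.5],[[2.8,0,0],[0,0,0],0.5],[[2.9,0,0],[0,0,0],0.5],[[3.0,0,0],[0,0,0],0.5],[[3.1,0,0],[0,0,0],0.5],[[3.2,0,0],[0,0,0],0.5],[[3.25,0,0],[0,0,0],0.5]]'

```text
t: 10.77
tool_pos: [0.5099, 0.0431, 0.1496]
tool_rot: [0.254, 1.556, -0.253]
contact_force: [-2.3, 1.8, 5.4]
opening: 0.0548
```

```bash
cat > st.py <<'E'
from h import *
o=ctrl.get_obs();r=rot(o['tool_rot']);np.set_printoptions(precision=4,suppress=True)
print('t',round(o['t'],2),'pos',o['tool_pos'],'under',round((o['tool_pos'][2]-.0256)*1e3,1),'depth',round(140-(o['tool_pos'][2]-.0256)*1e3,1),'yaw',round(np.degrees(np.arctan2(r[1,2],r[0,2])),2),'x',r[:,0],'q6',o['q'][5],'F',o['contact_force'],'M',o['wrist_torque'],'op',o['opening'])
E
python3 st.py
```

```text
t 10.77 pos [0.5099 0.0431 0.1496] under 124.0 depth 16.0 yaw -18.5 x [ 0.0004  0.0005 -1.    ] q6 0.2611917768340627 F [-2.2787  1.837   5.3511] M [ 0.3811  0.4838 -0.0391] op 0.05475396580907658
```

It touched down at depth 16 mm with 5.4 N, so the lugs are on the ridges. Now I'll turn counter-clockwise (negative about tool x) in small increments with a light press.

Request:
step_arm --moves '[[[0.05,0,0],[-1.5,0,0],0.5],[[0.05,0,0],[-3,0,0],0.5],[[0.05,0,0],[-4.5,0,0],0.5],[[0.05,0,0],[-6,0,0],0.5],[[0.05,0,0],[-7.5,0,0],0.5],[[0.05,0,0],[-9,0,0],0.5],[[0.05,0,0],[-10.5,0,0],0.5],[[0.05,0,0],[-12,0,0],0.5],[[0.05,0,0],[-12,0,0],0.5],[[0.05,0,0],[-12,0,0],0.5]]'

```text
t: 11.6
tool_pos: [0.5102, 0.0433, 0.1495]
tool_rot: [0.09, 1.568, -0.089]
contact_force: [-1.3, 3.1, 2.4]
opening: 0.0548
```

```bash
python3 st.py
```

```text
t 11.6 pos [0.5102 0.0433 0.1495] under 123.9 depth 16.1 yaw -6.54 x [ 0.0014  0.001  -1.    ] q6 0.052453522565342185 F [-1.3394  3.0709  2.4245] M [ 0.4497  0.0939 -0.0236] op 0.05477507223741123
```

Request:
step_arm --moves '[[[0.1,0,0],[-1.5,0,0],0.5],[[0.1,0,0],[-3,0,0],0.5],[[0.1,0,0],[-4.5,0,0],0.5],[[0.1,0,0],[-6,0,0],0.5],[[0.1,0,0],[-7.5,0,0],0.5],[[0.1,0,0],[-9,0,0],0.5],[[0.1,0,0],[-10.5,0,0],0.5],[[0.1,0,0],[-12,0,0],0.5],[[0.1,0,0],[-12,0,0],0.5],[[0.1,0,0],[-12,0,0],0.5]]'

```text
t: 12.43
tool_pos: [0.5101, 0.0435, 0.1482]
tool_rot: [-0.073, 1.568, 0.075]
contact_force: [0.7, 2.9, -0.1]
opening: 0.0547
```

```bash
python3 st.py
```

```text
t 12.43 pos [0.5101 0.0435 0.1482] under 122.6 depth 17.4 yaw 5.4 x [ 0.0012  0.0015 -1.    ] q6 -0.15586026199668088 F [ 0.6595  2.8818 -0.0801] M [ 0.5432  0.0202 -0.0755] op 0.054702190776108515
```

The force fell to zero at depth 17.4 mm, so the lugs may be in the gaps. I'll lower it without turning.

Request:
step_arm --moves '[[[0.05,0,0],[0,0,0],0.5],[[0.1,0,0],[0,0,0],0.5],[[0.15,0,0],[0,0,0],0.5],[[0.2,0,0],[0,0,0],0.5],[[0.25,0,0],[0,0,0],0.5],[[0.3,0,0],[0,0,0],0.5],[[0.3,0,0],[0,0,0],0.5],[[0.3,0,0],[0,0,0],0.5],[[0.3,0,0],[0,0,0],0.5],[[0.3,0,0],[0,0,0],0.5]]'

```text
t: 13.27
tool_pos: [0.5101, 0.0435, 0.1451]
tool_rot: [-0.073, 1.568, 0.075]
contact_force: [-0.6, 3.2, 0.3]
opening: 0.0545
```

```bash
python3 st.py
```

```text
t 13.27 pos [0.5101 0.0435 0.1451] under 119.5 depth 20.5 yaw 5.4 x [ 0.0013  0.0016 -1.    ] q6 -0.1558631373755996 F [-0.5787  3.2079  0.2768] M [ 0.5466  0.122  -0.0641] op 0.05448974425010876
```

Depth is 20.5 mm with no resistance, so the lugs are in the gaps. I'll go on down to about 22 mm.

Request:
step_arm --moves '[[[0.05,0,0],[0,0,0],0.5],[[0.1,0,0],[0,0,0],0.5],[[0.13,0,0],[0,0,0],0.5],[[0.16,0,0],[0,0,0],0.5],[[0.18,0,0],[0,0,0],0.5],[[0.2,0,0],[0,0,0],0.5],[[0.2,0,0],[0,0,0],0.5],[[0.2,0,0],[0,0,0],0.5],[[0.2,0,0],[0,0,0],0.5],[[0.2,0,0],[0,0,0],0.5]]'

```text
t: 14.1
tool_pos: [0.5102, 0.0435, 0.1431]
tool_rot: [-0.073, 1.568, 0.075]
contact_force: [-0.7, 2.9, 2.7]
opening: 0.0549
```

```bash
python3 st.py
```

```text
t 14.1 pos [0.5102 0.0435 0.1431] under 117.5 depth 22.5 yaw 5.4 x [ 0.0013  0.0016 -1.    ] q6 -0.15585401512489352 F [-0.6984  2.9388  2.6589] M [ 0.5645  0.1901 -0.1166] op 0.05485739334953185
```

Depth is about 22 mm with light disc contact. Now I'll screw clockwise, following the pitch down.

Request:
step_arm --moves '[[[0.01,0,0],[2,0,0],0.5],[[0.02,0,0],[4,0,0],0.5],[[0.02,0,0],[6,0,0],0.5],[[0.03,0,0],[8,0,0],0.5],[[0.04,0,0],[10,0,0],0.5],[[0.04,0,0],[12,0,0],0.5],[[0.05,0,0],[14,0,0],0.5],[[0.05,0,0],[16,0,0],0.5],[[0.06,0,0],[18,0,0],0.5],[[0.07,0,0],[20,0,0],0.5]]'

```text
t: 14.93
tool_pos: [0.5095, 0.043, 0.142]
tool_rot: [0.201, 1.562, -0.201]
contact_force: [-2.9, 1.2, 1.9]
opening: 0.0547
```

```bash
python3 st.py
```

```text
t 14.93 pos [0.5095 0.043  0.142 ] under 116.4 depth 23.6 yaw -14.67 x [-0.0005  0.0003 -1.    ] q6 0.1944779764831443 F [-2.8708  1.1677  1.8666] M [0.2555 0.4562 0.0355] op 0.05473731841652903
```

Request:
step_arm --moves '[[[0.01,0,0],[2,0,0],0.5],[[0.02,0,0],[4,0,0],0.5],[[0.02,0,0],[6,0,0],0.5],[[0.03,0,0],[8,0,0],0.5],[[0.03,0,0],[10,0,0],0.5],[[0.04,0,0],[12,0,0],0.5],[[0.04,0,0],[14,0,0],0.5],[[0.05,0,0],[16,0,0],0.5],[[0.05,0,0],[18,0,0],0.5],[[0.05,0,0],[20,0,0],0.5]]'

```text
t: 15.77
tool_pos: [0.5091, 0.043, 0.1414]
tool_rot: [0.474, 1.52, -0.475]
contact_force: [-2.5, 3.4, 3.2]
opening: 0.0547
```

```bash
python3 st.py
```

```text
t 15.77 pos [0.5091 0.043  0.1414] under 115.8 depth 24.2 yaw -34.73 x [-0.0018 -0.     -1.    ] q6 0.5447560421318519 F [-2.5227  3.4025  3.1757] M [0.5434 0.4733 0.0876] op 0.05466508148343332
```

Request:
step_arm --moves '[[[0.01,0,0],[2,0,0],0.5],[[0.02,0,0],[4,0,0],0.5],[[0.02,0,0],[6,0,0],0.5],[[0.03,0,0],[8,0,0],0.5],[[0.03,0,0],[10,0,0],0.5],[[0.04,0,0],[12,0,0],0.5],[[0.04,0,0],[14,0,0],0.5],[[0.05,0,0],[16,0,0],0.5],[[0.05,0,0],[18,0,0],0.5],[[0.05,0,0],[18,0,0],0.5]]'

```text
t: 16.6
tool_pos: [0.5089, 0.043, 0.141]
tool_rot: [0.718, 1.451, -0.719]
contact_force: [-2.5, 4.0, 3.5]
opening: 0.055
```

```bash
python3 st.py
```

```text
t 16.6 pos [0.5089 0.043  0.141 ] under 115.4 depth 24.6 yaw -52.74 x [-0.0024  0.     -1.    ] q6 0.8590705147068359 F [-2.4538  3.987   3.5121] M [0.6554 0.4587 0.0105] op 0.05502951292490799
```

Request:
step_arm --moves '[[[0.0,0,0],[1,0,0],0.5],[[0.01,0,0],[2,0,0],0.5],[[0.01,0,0],[3,0,0],0.5],[[0.01,0,0],[4,0,0],0.5],[[0.01,0,0],[5,0,0],0.5],[[0.02,0,0],[6,0,0],0.5],[[0.02,0,0],[7,0,0],0.5],[[0.02,0,0],[8,0,0],0.5],[[0.02,0,0],[8,0,0],0.5],[[0.02,0,0],[8,0,0],0.5]]'

```text
t: 17.43
tool_pos: [0.5088, 0.0431, 0.1408]
tool_rot: [0.825, 1.411, -0.827]
contact_force: [-3.3, 3.6, 5.1]
opening: 0.0544
```

```bash
python3 st.py
```

```text
t 17.43 pos [0.5088 0.0431 0.1408] under 115.2 depth 24.8 yaw -60.78 x [-0.0026  0.0002 -1.    ] q6 0.9994543524874835 F [-3.3404  3.6336  5.1471] M [0.7122 0.6009 0.0844] op 0.054388110908448924
```

Request:
step_arm --moves '[[[0.0,0,0],[0.5,0,0],0.5],[[0,0,0],[1,0,0],0.5],[[0,0,0],[1.5,0,0],0.5],[[0,0,0],[2,0,0],0.5],[[0.01,0,0],[2.5,0,0],0.5],[[0.01,0,0],[3,0,0],0.5],[[0.01,0,0],[3.5,0,0],0.5],[[0.01,0,0],[4,0,0],0.5],[[0.01,0,0],[4,0,0],0.5],[[0.01,0,0],[4,0,0],0.5]]'

```text
t: 18.27
tool_pos: [0.5088, 0.0431, 0.1407]
tool_rot: [0.879, 1.388, -0.881]
contact_force: [-4.2, 3.6, 4.1]
opening: 0.0547
```

```bash
python3 st.py
```

```text
t 18.27 pos [0.5088 0.0431 0.1407] under 115.1 depth 24.9 yaw -64.82 x [-0.0028  0.0002 -1.    ] q6 1.069908632843385 F [-4.1944  3.6251  4.0704] M [0.6936 0.6018 0.0806] op 0.05474933186267909
```

Request:
step_arm --moves '[[[0.0,0,0],[0.5,0,0],0.5],[[0,0,0],[1,0,0],0.5],[[0,0,0],[1.5,0,0],0.5],[[0,0,0],[2,0,0],0.5],[[0,0,0],[2.5,0,0],0.5],[[0,0,0],[3,0,0],0.5],[[0,0,0],[3.5,0,0],0.5],[[0,0,0],[4,0,0],0.5],[[0,0,0],[4,0,0],0.5],[[0,0,0],[4,0,0],0.5]]'

```text
t: 19.1
tool_pos: [0.5088, 0.0432, 0.1407]
tool_rot: [0.933, 1.364, -0.934]
contact_force: [-3.1, 3.8, 4.8]
opening: 0.0546
```

```bash
python3 st.py
```

```text
t 19.1 pos [0.5088 0.0432 0.1407] under 115.1 depth 24.9 yaw -68.84 x [-0.0027  0.0006 -1.    ] q6 1.140161915641852 F [-3.1158  3.7845  4.7922] M [0.7889 0.5611 0.1139] op 0.05460898058016413
```

Request:
step_arm --moves '[[[0.0,0,0],[0.5,0,0],0.5],[[0,0,0],[1,0,0],0.5],[[0,0,0],[1.5,0,0],0.5],[[0,0,0],[2,0,0],0.5],[[0,0,0],[2.5,0,0],0.5],[[0,0,0],[3,0,0],0.5],[[0,0,0],[3,0,0],0.5],[[0,0,0],[3,0,0],0.5],[[0,0,0],[3,0,0],0.5],[[0,0,0],[3,0,0],0.5]]'

```text
t: 19.93
tool_pos: [0.5088, 0.0437, 0.1407]
tool_rot: [0.973, 1.346, -0.973]
contact_force: [-3.2, 4.3, 4.7]
opening: 0.0544
```

```bash
python3 st.py
```

```text
t 19.93 pos [0.5088 0.0437 0.1407] under 115.1 depth 24.9 yaw -71.85 x [-0.0025  0.0017 -1.    ] q6 1.1926792391351553 F [-3.2316  4.2929  4.6732] M [1.0349 0.5149 0.2601] op 0.05442474813283252
```

Torque has started to climb, from 0.11 to 0.26 N m over 3°. I'll make a small further turn to confirm the stop.

Request:
step_arm --moves '[[[0.0,0,0],[0.3,0,0],0.5],[[0,0,0],[0.6,0,0],0.5],[[0,0,0],[0.9,0,0],0.5],[[0,0,0],[1.2,0,0],0.5],[[0,0,0],[1.5,0,0],0.5],[[0,0,0],[1.5,0,0],0.5],[[0,0,0],[1.5,0,0],0.5],[[0,0,0],[1.5,0,0],0.5],[[0,0,0],[1.5,0,0],0.5],[[0,0,0],[1.5,0,0],0.5]]'

```text
t: 20.77
tool_pos: [0.509, 0.044, 0.1407]
tool_rot: [0.993, 1.336, -0.992]
contact_force: [-2.5, 4.8, 4.9]
opening: 0.0549
```

```bash
python3 st.py
```

```text
t 20.77 pos [0.509  0.044  0.1407] under 115.1 depth 24.9 yaw -73.35 x [-0.0021  0.0023 -1.    ] q6 1.218904303291101 F [-2.5463  4.8196  4.9472] M [0.8996 0.4447 0.3148] op 0.05489981012629457
```

Request:
step_arm --moves '[[[0.0,0,0],[0.3,0,0],0.5],[[0,0,0],[0.6,0,0],0.5],[[0,0,0],[0.9,0,0],0.5],[[0,0,0],[1.2,0,0],0.5],[[0,0,0],[1.5,0,0],0.5],[[0,0,0],[1.5,0,0],0.5],[[0,0,0],[1.5,0,0],0.5],[[0,0,0],[1.5,0,0],0.5],[[0,0,0],[1.5,0,0],0.5],[[0,0,0],[1.5,0,0],0.5]]'

```text
t: 21.6
tool_pos: [0.5091, 0.0442, 0.1407]
tool_rot: [1.013, 1.326, -1.012]
contact_force: [-3.5, 4.0, 3.7]
opening: 0.055
```

```bash
python3 st.py
```

```text
t 21.6 pos [0.5091 0.0442 0.1407] under 115.1 depth 24.9 yaw -74.84 x [-0.0018  0.0026 -1.    ] q6 1.2449793825175008 F [-3.4584  3.9757  3.6846] M [0.8658 0.4748 0.4326] op 0.05503180866208939
```

Torque is now 0.43 N m, rising about 0.1 N m per degree. That is the jar twisting in its sleeve, so the cap is at the stop. I'll relax the twist and let go.

Request:
step_arm --moves '[[[0,0,0],[-1,0,0],0.5],[[0,0,0],[-2,0,0],0.5],[[0,0,0],[-3,0,0],0.5],[[0,0,0],[-3,0,0],0.5],[[0,0,0],[-3,0,0],1],[[0,0,0],[-3,0,0],1],[[0,0,0],[-3,0,0],1],[[0,0,0],[-3,0,0],1],[[0,0,0],[-3,0,0],1],[[0,0,0],[-3,0,0],1]]'

```text
t: 22.43
tool_pos: [0.5091, 0.044, 0.1406]
tool_rot: [0.974, 1.345, -0.972]
contact_force: [-0.1, 0.3, 0.2]
opening: 0.0856
```

```bash
python3 st.py
```

```text
t 22.43 pos [0.5091 0.044  0.1406] under 115.0 depth 25.0 yaw -71.85 x [-0.0017  0.0022 -1.    ] q6 1.192716786402308 F [-0.0725  0.2545  0.2059] M [-0.008  -0.0265 -0.0169] op 0.08564476691820878
```

Request:
step_arm --moves '[[[-2,0,0],[0,0,0],1],[[-5,0,0],[0,0,0],1],[[-9,0,0],[0,0,0],1],[[-13,0,0],[0,0,0],1],[[-13,1,-3],[0,0,0],1],[[-13,2.2,-7],[0,0,0],1],[[-13,3.5,-11],[0,0,0],1],[[-13,5,-15],[0,0,0],1],[[-13,6,-19],[0,0,0],1],[[-13,6,-19],[0,0,0],1]]'

```text
t: 23.27
tool_pos: [0.506, 0.2486, 0.271]
tool_rot: [0.971, 1.35, -0.966]
contact_force: [0.1, 0.2, 0.4]
opening: 0.0856
```

```bash
python3 - <<'E'
from h import *
o=ctrl.get_obs();print(o['t'],o['tool_pos'],o['contact_force'])
S=cams.get_image('side');T=cams.get_image('top')
def crop(im,x0,y0,w,h,f,rings):
    b=cv2.resize(im['pixels'][y0:y0+h,x0:x0+w],None,fx=f,fy=f,interpolation=cv2.INTER_CUBIC)
    for (r,z) in rings:
        for t in a[::2]:
            q=(proj(im,[.509+r*np.cos(t),.0433+r*np.sin(t),z])-[x0-.5,y0-.5])*f;cv2.circle(b,tuple(q.astype(int)),1,(0,255,0),-1)
    return b
R=[(.028,.1155),(.028,.1425)]
A=crop(S,195,140,65,95,6,R);B=crop(T,215,175,65,95,6,R)
cv2.imwrite('pics/a4.png',np.hstack([A,B]));cv2.imwrite('pics/a5.png',S['pixels'])
E
```

```text
23.2667 [0.50601034 0.24860088 0.270956  ] [0.07690525 0.17787181 0.3529066 ]
```

View pics/a4.png

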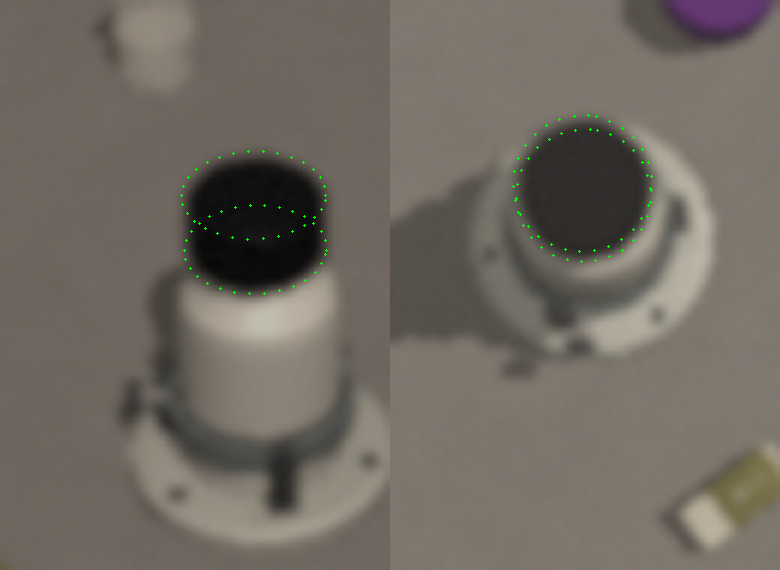

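View pics/a5.png

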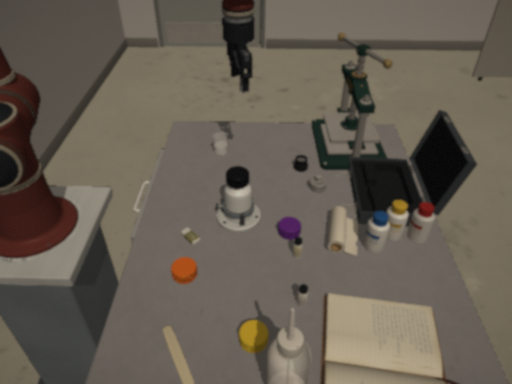

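The cap sits level on the jar (side 238,180) and matches the rings drawn for the fully home position. The bystanders are where they were, and the gripper is clear at (240,60). Handing in.

```bash
python3 -c "
from h import *
print(ctrl.finish_job())"
```

```text
the job is handed in; nothing more can be done
None
```

The jar is closed: the black cap is screwed down to its stop, the gripper has let go, and the job was handed in at about 23 s of the 72 s allowed.

- **Placing:** I centred the cap with two light squeezes 90° apart, then set it on the mouth. It touched at 16 mm depth with about 5 N.
- **Turning back:** Within 24° counter-clockwise the lugs dropped into the gaps, and a light push then took the cap to about 22 mm with almost no resistance.
- **Screwing down:** I turned the gripper about 80° clockwise. Running torque was about 0.1 N m. It then rose to 0.43 N m at the stop, below the 0.7 limit. I eased the twist back 3° before letting go.

**Last checks:**
- In both camera views the cap sits level and matches the outline expected for the fully home depth of 24.5 mm.
- In the side view the other things on the table look undisturbed.
- The force reading after release was about zero.

**Small disagreements:**
- The depth from the arm read 24.9 mm, about 0.4 mm more than expected. It also read 0.4–0.5 mm deep at the two earlier stages.
- The gripper turned slightly more than the stated 65–75°, of which I put about 4° down to the jar giving in its sleeve.
- Torque rose a little more slowly than the stated 0.1 N m per degree early on, but matched it over the first and last few degrees.

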